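# Load a friction block into the leaf drill jig

## Task

Load the red-brown friction block into the drill jig, ready for drilling: slide the jig's red thumb latch sideways so that the sprung leaf flies open, lay the block flat (on its broad side) on the rests between the pins and stops, let go of it, then swing the leaf down over it until the latch snaps back and holds it shut. The block stands on edge in a slot of the green tray, where it can only be gripped across its thickness, so you will need to put it down on a clear patch of bench, tip it onto its broad side and grip it again across its width. Leave the steel bars in the tray and everything else on the bench where they are.

Things in the scene. Friction and masses are not known exactly. Their poses are not given: they have to be found in the camera images.
- jig: Drill jig, fixed, grey base and steel fittings; origin on the bench under the nest, x along the jig towards the leaf hinge, z up. Outline x -130 to +100, y -60 to +60 mm; shut it is 92 mm tall at most. The base is cut away for fingers beside the nest (x -28 to +28, from 26 mm outwards in y, both sides).
- nest (a point): Centre of the seated block, 44.5 mm above the jig's origin, axes as the jig's. Block flat: 100 mm side along x, 54 mm along y, on rests 32 mm above the bench. End stops (34 mm wide in y, tops at 48 mm) leave 103.4 mm along x; four side pins (12 mm thick, at x +-38, y +-35 mm, tapered tops 53 mm above the bench) leave 58 mm along y.
- leaf (a joint): Angle of the leaf (steel drill plate with brass bushes, 66 mm wide, 10 mm thick): 0 = shut, level over the nest; 1.70 = fully open, standing up and leaning 7 degrees back past the hinge. A damped spring (about 0.3 Nm net) drives it open in about half a second once the latch lets go, and holds it there. It lies at about 0.01 when latched.
- leaf_hinge (a point): Midpoint of the leaf's hinge pin, 83 mm from the nest in the jig's +x, 63 mm above the bench. The hinge axis is along the jig's y; the leaf runs from it, when shut, towards the jig's -x.
- leaf_tip (a point): Free end of the leaf, mid-thickness, 165 mm from the hinge pin; the last 27 mm is a tongue 24 mm wide. The outer face (uppermost when shut) is 5 mm from mid-thickness; bushes stand 3.5 mm proud of it up to 130 mm from the pin. To shut it push on the outer face near the tongue; it meets the latch hook some 22 mm before it is down and needs about 11 N to snap past.
- latch (a joint): Travel of the latch in m along the jig's +y: 0 = home (hooked), 0.016 = end of its travel. It frees the leaf from about 0.010. A spring returns it (3.5 N at home, 7 N at the end). Its hook lies over the last 8 mm of the tongue and has a sloping upper side, so a leaf pushed down shoves it aside and it snaps back over the tongue by itself.
- latch_tab (a point): Centre of the red thumb tab of the latch: 14 mm (jig x) x 16 mm (jig y) x 30 mm tall, its top 15 mm above this point; at home it is 122 mm from the nest in the jig's -x and 76.5 mm above the bench. It moves with the latch. Under it lies the latch's slide plate (top 17 mm below this point).
- block_center (a point): Centre of the friction block, a plain red-brown brick shape 100 x 25 x 54 mm (its own x, y, z), about 0.25 kg. It starts on edge in the tray (its z up, 5 mm of tray floor under it); lying flat its y axis is vertical and its centre 12.5 mm above what it lies on.
- tray: Green stock tray, fixed, 128 x 113 x 24 mm (its own x, y, z), origin at the centre of its underside; three slots along x, 31 mm wide, at y = -36, 0 and +36 mm, floor and walls 5 mm thick. The block stands in one slot, a steel bar lies flat in each of the others.
- bar_a: Ground steel bar 110 x 26 x 12 mm lying in a tray slot, origin at the centre of its underside. Leave it.
- bar_b: The other such bar. Leave it.
- grease_tin: Blue round grease tin, 53 mm across, 38 mm tall, origin at the centre of its underside. Leave it.
- carton: Small white carton 51 x 75 x 55 mm (x, y, z), origin at the centre of its underside. Leave it.
- spring: Dark coil spring standing upright, 39 mm across, 68 mm tall, origin at the centre of its underside. Leave it.
- ratchet: Ratchet with a red handle, 195 mm long along its x, 38 mm wide, 23 mm tall, origin at the middle of its underside. Leave it.
Mind the look-alikes: they are no part of the job. What is meant by the part that bears block_center is not turquoise or yellow, and is the smaller of those in its own colour.

How it is judged:
By the outcome, as a careful person would: the job done as asked, in the order asked, and still so for the second after the job is handed in, with the robot touching nothing.
It also fails if it takes over 72 s, if anything falls off the work surface, if the arm or the gripper's body presses on something with over 40 N, if the wrist force passes 120 N, or if a joint passes its speed limit or range.

## Robot

A 6-joint arm with a two-finger parallel gripper is mounted at the origin on a cart in front of the work surface, level with it; the furniture and walls round the work are solid. World frame = base frame: x ahead of the robot, y to its left, z up, the work surface at z = 0. Lengths are in m, angles in degrees, forces in N, time in s.
With the tool pointing down it reaches from about 0.35 to 0.975 m from the base axis. Payload 7.1 kg.
Tool frame: the origin (TCP) lies at the very end of the fingers, on their centre line; the grasp point (between the pads) lies env.grasp_offset behind it (env.grasp_offset is the distance from the TCP to the grasp point, in m); z points along the fingers, y is the line along which they close (so a half turn about z gives the same grasp; the last joint's range is limited). The gripper opens to 88 mm and grips with 3 to 60 N. Pads are 20 mm wide; open, the fingers measure 115 mm over their backs; the gripper's body (75 mm by 178 mm) begins 61 mm behind the grasp point.
Start: joints at [72.88, 24.242, 93.386, -0, 62.372, -1.089], TCP at [0.173, 0.601, 0.223] pointing down, gripper open.
Joint ranges: [-172.04, 172.04], [-51.8, 120.97], [4.93, 147.93], [-75.15, 255.16], [6.16, 154.13], [-145.62, 145.62]. Speed limits (degrees/s): [136.94, 136.94, 172.46, 180, 180, 180].

## Interface

Orientations are given as [roll, pitch, yaw] about the fixed x, y, z axes, in that order (R = Rz(yaw) Ry(pitch) Rx(roll)).
In Python, from workcell import env, optics, ticket gives the robot as it stands.
- The arm moves only by the shell command python3 -m pendant 'ROWS' [FORCE]. ROWS is JSON, a list of rows, each a list of 7 numbers: the shift along the tool's x, y, z in mm, then the turn, a rotation vector about the tool's x, y, z in rad, then the closure, from 0 (fully open) to 1 (shut). A call has 1 to 8 rows; each row is the pose to reach, as a shift and turn from the pose commanded when the call began, along the tool's axes at that moment; what a row does not reach only later rows make up. A row lasts 1/10 s, in which the tool goes at most 50 mm and 8.59 degrees, less where a joint would pass 70% of its speed; a pose out of reach is approached as far as the arm can. A call with a gripper value outside its range is refused whole. The fingers move at their own pace and stop on an object; FORCE is the grip in N (left out, the last holds). Time passes only in rows, so rows that repeat a pose let the fingers close. It gives the time, the measured TCP pose, the force, the opening and the grip force at its end, in the units of the state.
- env.get_state(): the state, without advancing time (a new reading comes with each control period).
- optics.get_image(name): name is "scene" or "side" or "wrist"; returns (picture, depth): 400x640x3 uint8, red, green, blue; 400x640 float32, m along the optical axis (not along the pixel's ray), 0 where there is no reading.
- optics.camera_info(name): a dict with "camera_matrix" (3x3 intrinsics, pixels), "pose" (4x4, takes a point from camera to world coordinates); the wrist camera has in their place "tool_from_camera" (4x4, takes a point from camera to tool coordinates, whose origin is the TCP and whose axes are the flange's). Camera axes: x right, y down, z forward; pixel columns grow to the right and rows downward; lengths in m; the calibration is good to about 2 mm. A picture is of the moment at which its call begins: read the wrist's pose just before it. camera_info takes no time and is no camera call.
- ticket.finish_job(): hands the job in; it is judged then, once.
The state is a dict: "time_s": time; "joints": joint angles; "qd": joint speeds; "joint_torque": joint torques, N m; "tool_pos": TCP position; "ee_rot": TCP orientation; "ft_force": force on the tool from outside, world axes, zero at the start; "moment": the same for the moment, N m; "width": finger opening in m; "gripper_force": force on a finger pad.
Only numpy, scipy, OpenCV 4.12 (cv2) and the standard library are available. Lean on these libraries where they do the work, as an engineer would, in place of code of your own. Each camera call takes 0.05 s, during which the arm holds its last target. There are 200 camera calls.

## Working session

There is one attempt and no reset: what is moved stays moved. The work goes in short steps, Python scripts to look and compute and a shell command to move; the robot and the scene stay as the last step left them, time stands still between calls to the robot, and variables do not carry over. Pictures are saved under pics/ and viewed, at most 10 in all, crops included, and the job is handed in when it is done.

```bash
ls; mkdir -p pics; cat > h.py <<'E'
import numpy as np, cv2
from scipy.spatial.transform import Rotation as R
from workcell import env, optics, ticket
def tool():
    s=env.get_state(); T=np.eye(4); T[:3,:3]=R.from_euler('xyz',s['ee_rot'],degrees=True).as_matrix(); T[:3,3]=s['tool_pos']; return T
def grab(n):
    i=optics.camera_info(n); P=tool()@np.array(i['tool_from_camera']) if n=='wrist' else np.array(i['pose'])
    im,d=optics.get_image(n); return im,d,np.array(i['camera_matrix']),P
def cloud(d,K,P):
    v,u=np.mgrid[:d.shape[0],:d.shape[1]]
    c=np.stack([(u-K[0,2])/K[0,0]*d,(v-K[1,2])/K[1,1]*d,d],-1)
    w=c@P[:3,:3].T+P[:3,3]; w[d<=0]=np.nan; return w
def ray(u,v,K,P,z):
    r=P[:3,:3]@np.array([(u-K[0,2])/K[0,0],(v-K[1,2])/K[1,1],1]); o=P[:3,3]; return o+r*(z-o[2])/r[2]
def save(im,n): cv2.imwrite('pics/'+n+'.png',im[...,::-1])
E
python3 - <<'E'
from h import *
for n in('scene','side'):
    im,d,K,P=grab(n); save(im,n); np.savez(n,im=im,d=d,K=K,P=P); print(n,P.round(3).tolist(),K[0,0])
s=env.get_state(); print(s, env.grasp_offset)
print(optics.camera_info('wrist'))
a=np.load('scene.npz')['im'];b=np.load('side.npz')['im']
E
```

```text
pics
scene [[0.798, -0.458, 0.391, 0.035], [-0.602, -0.606, 0.52, -0.664], [-0.002, -0.65, -0.76, 1.079], [0.0, 0.0, 0.0, 1.0]] 462.07925514598503
side [[-0.855, -0.347, 0.386, 0.015], [-0.519, 0.552, -0.653, 0.927], [0.014, -0.758, -0.652, 0.999], [0.0, 0.0, 0.0, 1.0]] 495.2072073995179
{'time_s': 0.1, 'joints': array([ 7.28814844e+01,  2.42807175e+01,  9.34266843e+01, -2.55715238e-03,
        6.23739695e+01, -1.08748432e+00]), 'qd': array([ 0.06013163, -0.11338626, -0.10785165,  0.00952102, -0.05738349,
       -0.07870686]), 'joint_torque': array([ 3.58262541e-04, -5.45621395e+01, -2.74326378e+01,  6.46310672e-02,
        1.86485524e-02,  4.01049300e-07]), 'tool_pos': array([0.17242328, 0.60021341, 0.22197473]), 'ee_rot': array([-1.79918600e+02,  7.19175352e-04,  1.63970157e+02]), 'ft_force': array([-0.27097923, -0.26910125, -0.03093975]), 'moment': array([-0.00614147,  0.00491043, -0.03846421]), 'gripper_force': 0.0, 'width': 0.08746522637458712} 0.0187
{'camera_matrix': array([[301.92748717,   0.        , 318.92145176],
       [  0.        , 301.92748717, 198.73629854],
       [  0.        ,   0.        ,   1.        ]]), 'tool_from_camera': array([[-4.35543415e-04, -9.60400406e-01, -2.78623170e-01,
         7.71652017e-02],
       [ 9.99999880e-01, -4.80489164e-04,  9.30239427e-05,
        -1.01735084e-04],
       [-2.23215646e-04, -2.78623096e-01,  9.60400500e-01,
        -1.61761475e-01],
       [ 0.00000000e+00,  0.00000000e+00,  0.00000000e+00,
         1.00000000e+00]])}
```

View pics/scene.png

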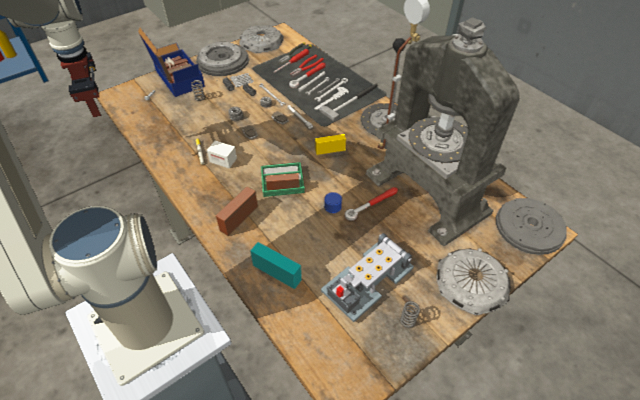

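View pics/side.png

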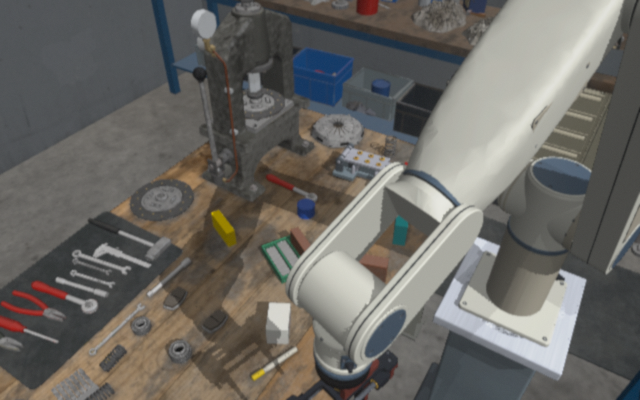

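The scene view has four bricks: a large red-brown one at (237,211), a red-brown one in the green tray at (283,182), a turquoise one at (276,264) and a yellow one at (330,145). The tray one fits, because it is the smaller of the two red-brown ones and stands in a slot. The jig is at (370,275) with its red tab at (340,291). The side view is mostly hidden by the arm.

```bash
python3 - <<'E'
from h import *
a=np.load('scene.npz'); im,d,K,P=[a[k] for k in('im','d','K','P')]
w=cloud(d,K,P); hsv=cv2.cvtColor(im,cv2.COLOR_RGB2HSV)
H,S,V=[hsv[...,i].astype(int) for i in range(3)]
def rep(name,m,box,zr=(0.002,0.3)):
    b=np.zeros_like(m); b[box[1]:box[3],box[0]:box[2]]=1
    m=m&b&(w[...,2]>zr[0])&(w[...,2]<zr[1])
    p=w[m]
    if len(p)<5: print(name,len(p));return
    zt=np.percentile(p[:,2],97); t=p[p[:,2]>zt-.006]
    r=cv2.minAreaRect((t[:,:2]*1000).astype(np.float32)); print(name,len(p),'ztop',zt.round(4),'rect',np.round(cv2.boxPoints(r)).tolist(),np.round(r[0],1),np.round(r[1],1),np.round(r[2],1))
rb=((H<12)|(H>172))&(S>90)
rep('block',rb,(262,165,306,195))
rep('big',rb,(210,180,262,240))
rep('tray',(H>60)&(H<90)&(S>90),(255,155,310,200))
rep('tab',((H<8)|(H>174))&(S>150)&(V>120),(325,275,360,305))
rep('brass',(H>14)&(H<32)&(S>110)&(V>120),(340,235,410,290),(0.05,.1))
rep('jigtop',np.ones_like(H,bool),(315,225,420,325),(0.06,.1))
rep('teal',(H>80)&(H<100)&(S>100),(240,235,310,295))
rep('tin',(H>105)&(H<130)&(S>100),(320,190,345,215))
rep('spring',V<110,(398,295,425,330))
rep('carton',(S<50)&(V>170),(200,138,240,170))
rep('ratchet',rb,(340,180,400,222))
rep('yellow',(H>20)&(H<32)&(S>150),(312,130,350,160))
big=cv2.resize(im[150:320,200:420],None,fx=3.5,fy=3.5,interpolation=cv2.INTER_CUBIC); save(big,'crop')
E
```

```text
block 409 ztop 0.062 rect [[478.0, 173.0], [562.0, 126.0], [576.0, 150.0], [492.0, 198.0]] [526.7 161.9] [28.6 96.7] 60.3
big 940 ztop 0.0754 rect [[289.0, 143.0], [301.0, 108.0], [427.0, 151.0], [415.0, 186.0]] [358.2 147. ] [133.4  37.2] 18.7
tray 464 ztop 0.0266 rect [[461.0, 172.0], [571.0, 110.0], [629.0, 212.0], [519.0, 274.0]] [544.9 192.2] [117.2 126.3] 60.5
tab 57 ztop 0.0933 rect [[409.0, -262.0], [419.0, -263.0], [420.0, -247.0], [410.0, -246.0]] [ 414.4 -254.3] [16.3 10.1] 83.9
brass 151 ztop 0.0757 rect [[489.0, -221.0], [493.0, -267.0], [583.0, -260.0], [579.0, -213.0]] [ 535.7 -240.1] [90.5 47. ] 5.0
jigtop 1903 ztop 0.0846 rect [[403.0, -245.0], [411.0, -264.0], [467.0, -241.0], [459.0, -222.0]] [ 434.8 -242.8] [60.3 20.3] 22.2
teal 1225 ztop 0.0774 rect [[304.0, -17.0], [355.0, -145.0], [387.0, -132.0], [336.0, -4.0]] [345.5 -74.8] [ 34.7 137.6] 21.6
tin 281 ztop 0.0403 rect [[574.0, 20.0], [603.0, -17.0], [641.0, 13.0], [612.0, 50.0]] [607.7  16.1] [48.7 46.9] 38.0
spring 136 ztop 0.0673 rect [[508.0, -377.0], [519.0, -410.0], [545.0, -402.0], [534.0, -368.0]] [ 526.4 -389.1] [27.3 35.3] 18.5
carton 449 ztop 0.0589 rect [[401.0, 406.0], [441.0, 343.0], [485.0, 370.0], [445.0, 434.0]] [443.  388.3] [51.9 75.2] 32.3
ratchet 204 ztop 0.0234 rect [[696.0, -59.0], [802.0, -65.0], [803.0, -47.0], [697.0, -40.0]] [749.9 -52.8] [ 18.7 106.2] 86.6
yellow 500 ztop 0.0567 rect [[702.0, 219.0], [792.0, 179.0], [805.0, 208.0], [715.0, 248.0]] [753.6 213.7] [31.3 98.1] 65.9
```

View pics/crop.png

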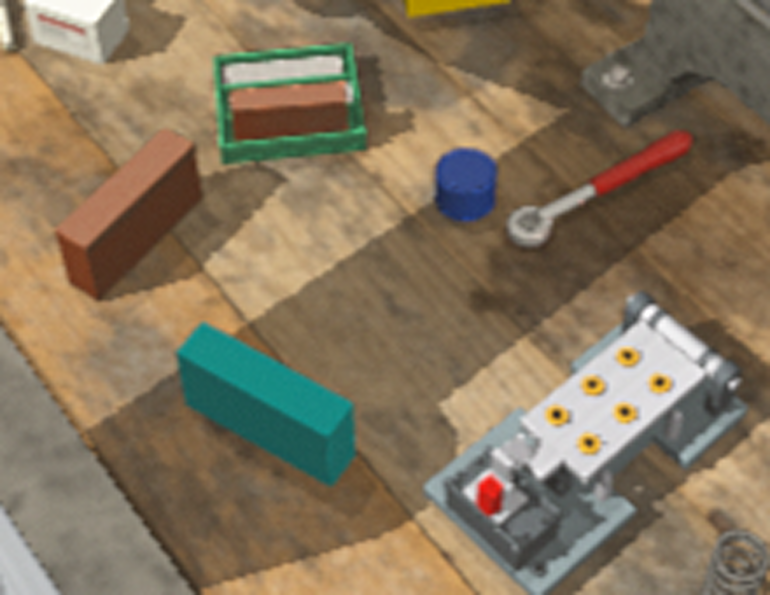

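The crop confirms the target: the red-brown brick on edge in the tray's near slot, 97 x 29 mm on top and 62 mm high. The loose one is 133 x 37 mm and taller. The jig's yaw is about 5–6° and its tab is at about (414,-254). I'll open the latch first.

```bash
cat > go.py <<'E'
import sys
from h import *
# usage: x y z(mm) yaw -> shift in tool frame
x,y,z,yaw=map(float,sys.argv[1:5]); T=tool()
G=R.from_euler('xyz',[180,0,yaw],degrees=True).as_matrix()
print('shift',(T[:3,:3].T@(np.array([x,y,z])-T[:3,3]*1000)).round(1),'rot',R.from_matrix(T[:3,:3].T@G).as_rotvec().round(3))
E
python3 go.py 480 150 222 175
```

```text
shift [-419.9 -347.8    0.5] rot [-0.001 -0.    -0.193]
```

```bash
python3 -m pendant '[[-420,-348,0,0,0,-0.19,0],[-420,-348,0,0,0,-0.19,0],[-420,-348,0,0,0,-0.19,0],[-420,-348,0,0,0,-0.19,0],[-420,-348,0,0,0,-0.19,0],[-420,-348,0,0,0,-0.19,0],[-420,-348,0,0,0,-0.19,0],[-420,-348,0,0,0,-0.19,0]]'; python3 go.py 480 -240 222 185.5
```

```text
time_s: 0.9
tool_pos: [0.3987, 0.2685, 0.2226]
ee_rot: [-180.0, -0.0, 174.9]
ft_force: [0.9, 0.6, 0.4]
width: 0.0877
gripper_force: 0.0
shift [-126.4 -499.2    0.6] rot [-0.    -0.    -0.185]
```

```bash
python3 -m pendant '[[-126,-499,0,0,0,-0.185,1],[-126,-499,0,0,0,-0.185,1],[-126,-499,0,0,0,-0.185,1],[-126,-499,0,0,0,-0.185,1],[-126,-499,0,0,0,-0.185,1],[-126,-499,0,0,0,-0.185,1],[-126,-499,0,0,0,-0.185,1],[-126,-499,0,0,0,-0.185,1]]'; python3 -m pendant '[[-30,-160,0,0,0,0,1],[-30,-160,0,0,0,0,1],[-30,-160,0,0,0,0,1],[-30,-160,0,0,0,0,1],[-30,-160,0,0,0,0,1]]'
python3 - <<'E'
from h import *
im,d,K,P=grab('wrist'); save(im,'w1'); np.savez('w1',im=im,d=d,K=K,P=P); print(env.get_state()['tool_pos'])
w=cloud(d,K,P); hsv=cv2.cvtColor(im,cv2.COLOR_RGB2HSV);H,S,V=[hsv[...,i].astype(int) for i in range(3)]
m=(((H<8)|(H>174))&(S>150)&(V>90)).astype(np.uint8)
n,l,st,c=cv2.connectedComponentsWithStats(m)
for i in range(1,n):
    if st[i,4]>60: p=w[l==i]; t=p[p[:,2]>.088]; print('red',st[i],c[i],np.nanmedian(p,0).round(4), len(t) and (t.min(0).round(4),t.max(0).round(4)))
m=((H>14)&(H<32)&(S>110)&(V>110)&(w[...,2]>.06)&(w[...,2]<.09)).astype(np.uint8)
n,l,st,c=cv2.connectedComponentsWithStats(m)
for i in range(1,n):
    if st[i,4]>30: print('brass',st[i],c[i].round(1),np.nanmedian(w[l==i],0).round(4), ray(*c[i],K,P,.0715).round(4))
E
```

```text
time_s: 1.7
tool_pos: [0.4598, -0.1211, 0.2227]
ee_rot: [180.0, -0.0, -174.6]
ft_force: [0.5, -0.7, 0.7]
width: 0.0273
gripper_force: 0.0
time_s: 2.2
tool_pos: [0.505, -0.2769, 0.222]
ee_rot: [180.0, -0.0, -174.7]
ft_force: [-0.2, -0.3, 0.6]
width: 0.0002
gripper_force: 0.0
[ 0.50447834 -0.27521897  0.22194267]
red [347  92  18  15 236] [355.43220339  98.91525424] [ 0.4144 -0.2512  0.0915] (array([ 0.4078, -0.2588,  0.0882]), array([ 0.4208, -0.2435,  0.0942]))
red [440 333  27  46 649] [452.69953775 355.63020031] [ 0.7593 -0.0545  0.0187] 0
brass [330 176  14  15 136] [336.5 183. ] [ 0.4989 -0.2585  0.0723] [ 0.4993 -0.2584  0.0715]
brass [360 176  15  15 139] [366.7 183. ] [ 0.4961 -0.2268  0.0723] [ 0.4963 -0.2265  0.0715]
brass [330 210  14  14 129] [336.3 216.7] [ 0.5364 -0.2545  0.0719] [ 0.5369 -0.2545  0.0715]
brass [359 210  14  14 129] [365.3 216.6] [ 0.5335 -0.2232  0.0719] [ 0.5339 -0.2229  0.0715]
brass [337 242   6  12  43] [339.6 247.3] [ 0.5724 -0.2468  0.0714] [ 0.5729 -0.2469  0.0715]
brass [358 242  13  13 119] [364.1 248.1] [ 0.5711 -0.2193  0.0716] [ 0.5713 -0.2191  0.0715]
```

View pics/w1.png

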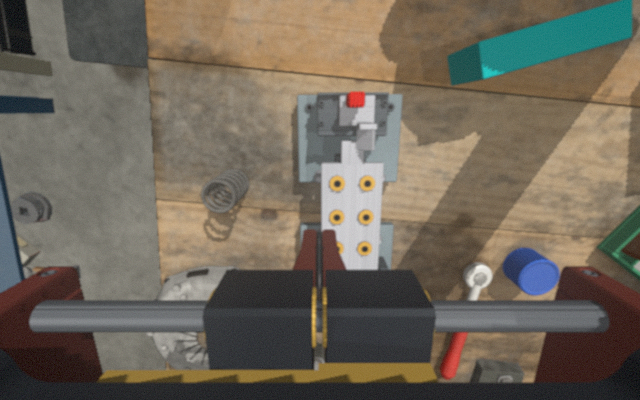

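Wrist view: the tab is at (355,99), the hook at (367,135), and the bushes lie along the jig axis, which gives a yaw of about 5.6°. That puts the nest at about (535.6,-239), consistent between bushes and tab. Next I'll check heights beside the tab.

```bash
python3 - <<'E'
from h import *
a=np.load('w1.npz'); w=cloud(a['d'],a['K'],a['P']); c,s=np.cos(np.radians(5.6)),np.sin(np.radians(5.6))
q=(w-[.5356,-.2390,0])@np.array([[c,-s,0],[s,c,0],[0,0,1]])*1000
for x in range(-145,-60,6):
    print(x,[ (lambda z: int(np.nanmax(z)) if len(z) else -1)(q[...,2][(abs(q[...,0]-x)<4)&(abs(q[...,1]-y)<4)]) for y in range(-60,61,6)])
E
python3 go.py 413.5 -280 130 185.6
```

```text
-145 [1, 0, 1, 1, 1, 0, 1, 1, 1, 1, 1, 1, 0, 0, 1, 1, 1, 1, 0, 0, 0]
-139 [1, 0, 0, 0, 1, 0, 1, 1, 1, 1, 0, 1, 0, 0, 0, 1, 1, 1, 0, 0, 0]
-133 [24, 24, 24, 22, 60, 61, 60, 60, 60, 61, 0, 0, 61, 61, 61, 61, 61, 22, 23, 23, 22]
-127 [25, 25, 25, 25, 61, 61, 61, 61, 81, 94, 93, 94, 64, 63, 63, 62, 61, 24, 25, 25, 24]
-121 [25, 26, 28, 28, 61, 60, 57, 57, 83, 93, 93, 93, 63, 63, 63, 61, 60, 27, 28, 25, 25]
-115 [24, 27, 28, 28, 60, 60, 57, 57, 82, 92, 93, 93, 63, 64, 63, 60, 60, 28, 28, 26, 26]
-109 [24, 25, 28, 28, 57, 57, 56, 59, 64, 63, 63, 64, 63, 63, 63, 57, 57, 28, 28, 25, 25]
-103 [24, 25, 24, 25, 60, 60, 57, 61, 63, 64, 82, 85, 85, 85, 62, 61, 60, 25, 25, 25, 25]
-97 [24, 24, 25, 25, 60, 60, 57, 61, 63, 64, 85, 85, 86, 85, 85, 61, 60, 24, 24, 25, 25]
-91 [24, 24, 25, 25, 62, 62, 61, 61, 61, 61, 82, 85, 85, 86, 85, 62, 62, 25, 25, 25, 24]
-85 [24, 24, 25, 25, 61, 62, 61, 61, 68, 69, 72, 78, 85, 86, 62, 62, 61, 25, 25, 24, 24]
-79 [24, 25, 25, 26, 24, 25, 25, 25, 70, 70, 74, 79, 85, 86, -1, 26, 24, 24, 24, 25, 25]
-73 [325, 324, 326, 325, 325, 326, 326, 325, 325, 70, 74, 79, 85, 85, -1, 25, 25, 24, 25, 25, 25]
-67 [327, 327, 327, 327, 327, 327, 327, 327, 327, 326, 319, 319, 319, 319, 339, 338, 327, 326, 318, 25, 24]
-61 [339, 339, 339, 339, 339, 339, 339, 339, 339, 339, 339, 339, 339, 339, 340, 339, 328, 327, 25, 25, 25]
shift [90.9  3.6 92.1] rot [ 0.001 -0.001 -0.004]
```

```bash
python3 -m pendant '[[45,2,25,0,0,0,1],[90,3,60,0,0,0,1],[90,3,100,0,0,0,1],[90,3,148,0,0,0,1],[90,3,150,0,0,0,1],[90,3,150,0,0,0,1]]'
python3 -m pendant '[[0,4,0,0,0,0,1],[0,8,0,0,0,0,1],[0,12,0,0,0,0,1],[0,15,0,0,0,0,1],[0,18,0,0,0,0,1],[0,18,0,0,0,0,1]]'
```

```text
time_s: 2.85
tool_pos: [0.4148, -0.2794, 0.0728]
ee_rot: [179.9, -0.1, -174.5]
ft_force: [1.1, 0.5, 0.8]
width: 0.0005
gripper_force: 0.0
time_s: 3.45
tool_pos: [0.4147, -0.2639, 0.0737]
ee_rot: [-179.9, 0.1, -174.5]
ft_force: [0.9, -4.6, 2.8]
width: 0.0002
gripper_force: 2.0
```

```bash
python3 -m pendant '[[0,3,0,0,0,0,1],[0,6,0,0,0,0,1],[0,8,0,0,0,0,1],[0,8,0,0,0,0,1],[0,8,0,0,0,0,1]]'
python3 - <<'E'
from h import *
im,d,K,P=grab('scene'); w=cloud(d,K,P); save(cv2.resize(im[180:330,300:440],None,fx=4,fy=4),'s2')
m=w[220:300,360:430]; print('max z near jig',np.nanmax(m[...,2]))
E
```

```text
time_s: 3.95
tool_pos: [0.4139, -0.2563, 0.0735]
ee_rot: [-179.9, 0.1, -174.5]
ft_force: [-0.1, -4.7, 4.3]
width: 0.0004
gripper_force: 2.9
max z near jig 0.43924291574059204
```

View pics/s2.png

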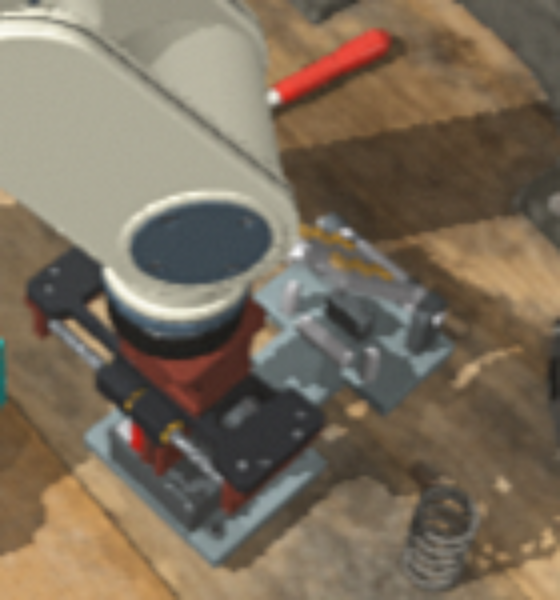

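The leaf stands open: the bushed plate is upright near (340,250) in the crop. Now I'll back off and go to the tray.

```bash
python3 -m pendant '[[0,-6,0,0,0,0,1],[0,-6,-40,0,0,0,0.9],[0,-6,-90,0,0,0,0.5],[0,-6,-110,0,0,0,0]]'; python3 go.py 527 162 182 150.5
```

```text
time_s: 4.4
tool_pos: [0.4141, -0.2616, 0.1858]
ee_rot: [-179.9, 0.1, -174.6]
ft_force: [-0.1, -0.2, -0.4]
width: 0.0206
gripper_force: 0.0
shift [-152.5  411.     3.7] rot [-0.     0.003  0.61 ]
```

```bash
python3 -m pendant '[[-152,411,4,0,0,0.61,0],[-152,411,4,0,0,0.61,0],[-152,411,4,0,0,0.61,0],[-152,411,4,0,0,0.61,0],[-152,411,4,0,0,0.61,0],[-152,411,4,0,0,0.61,0],[-152,411,4,0,0,0.61,0],[-152,411,4,0,0,0.61,0]]'; python3 go.py 527 162 182 150.5
```

```text
time_s: 5.2
tool_pos: [0.5084, 0.1017, 0.1789]
ee_rot: [-179.9, -0.1, 150.5]
ft_force: [0.7, 0.6, -0.7]
width: 0.0849
gripper_force: 0.0
shift [13.5 61.7 -3.2] rot [-0.001 -0.002 -0.   ]
```

```bash
python3 -m pendant '[[13,62,-3,0,0,0,0],[13,62,-3,0,0,0,0],[13,62,-3,0,0,0,0]]'
cat > look.py <<'E'
from h import *
import sys
lo=float(sys.argv[1])  # min z of top
im,d,K,P=grab('wrist'); save(im,sys.argv[2]); np.savez(sys.argv[2],im=im,d=d,K=K,P=P)
T=tool(); print('tcp',T[:3,3])
w=cloud(d,K,P); hsv=cv2.cvtColor(im,cv2.COLOR_RGB2HSV);H,S,V=[hsv[...,i].astype(int) for i in range(3)]
m=(((H<14)|(H>172))&(S>70)&(w[...,2]>lo)&(w[...,2]<lo+.015)&(np.hypot(w[...,0]-T[0,3],w[...,1]-T[1,3])<.13)).astype(np.uint8)
n,l,st,c=cv2.connectedComponentsWithStats(m)
for i in range(1,n):
    if st[i,4]<200: continue
    p=w[l==i]; r=cv2.minAreaRect((p[:,:2]*1000).astype(np.float32)); print(st[i],'z',np.median(p[:,2]).round(4),'c',np.round(r[0],1),'size',np.round(r[1],1),np.round(r[2],1),'corners',np.round(cv2.boxPoints(r)).tolist())
E
python3 look.py 0.05 w2
```

```text
time_s: 5.5
tool_pos: [0.528, 0.1614, 0.1817]
ee_rot: [-180.0, -0.1, 150.7]
ft_force: [-0.3, -0.3, -0.8]
width: 0.0879
gripper_force: 0.0
tcp [0.52743615 0.15983835 0.18156977]
[ 308  138   27  101 2447] z 0.0586 c [526.2 163.9] size [ 24.6 100. ] 58.9 corners [[477.0, 179.0], [563.0, 127.0], [575.0, 149.0], [490.0, 200.0]]
```

View pics/w2.png

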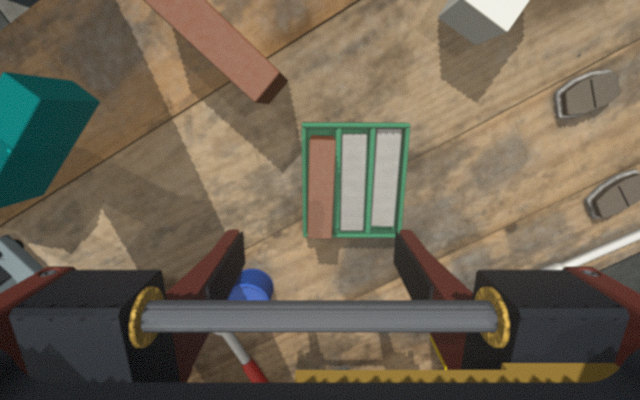

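The wrist view shows the block at (321,187) in the leftmost slot, with the two bars beside it. Measured 24.6 x 100 mm, top at 58.6 mm, which matches.

```bash
python3 go.py 526.5 163.5 30 149
```

```text
shift [  2.4   3.  151.6] rot [-0.002 -0.002  0.028]
```

```bash
python3 -m pendant '[[2,3,45,0,0,0.028,0],[2,3,90,0,0,0.028,0],[2,3,125,0,0,0.028,0],[2,3,152,0,0,0.028,0],[2,3,152,0,0,0.028,0.3],[2,3,152,0,0,0.028,0.9],[2,3,152,0,0,0.028,0.9],[2,3,152,0,0,0.028,0.9]]' 30
python3 -m pendant '[[0,0,0,0,0,0,0.9],[0,0,0,0,0,0,0.9],[0,0,0,0,0,0,0.9]]'
```

```text
time_s: 6.35
tool_pos: [0.5292, 0.1635, 0.032]
ee_rot: [179.9, 0.1, 148.9]
ft_force: [0.0, 0.0, -0.5]
width: 0.0594
gripper_force: 0.0
time_s: 6.65
tool_pos: [0.5283, 0.1637, 0.0307]
ee_rot: [180.0, 0.0, 148.9]
ft_force: [-0.1, 0.3, -0.3]
width: 0.0353
gripper_force: 0.0
```

```bash
python3 -m pendant '[[0,0,0,0,0,0,0.9],[0,0,0,0,0,0,0.9],[0,0,0,0,0,0,0.9],[0,0,-10,0,0,0,0.9],[0,0,-40,0,0,0,0.9],[0,0,-70,0,0,0,0.9],[0,0,-70,0,0,0,0.9]]'; python3 go.py 485 5 90 185.6
```

```text
time_s: 7.35
tool_pos: [0.5305, 0.1642, 0.1039]
ee_rot: [179.7, 0.2, 148.9]
ft_force: [1.6, -0.3, -4.5]
width: 0.0252
gripper_force: 30.0
shift [ -43.2 -159.9   13.4] rot [ 0.003  0.006 -0.641]
```

```bash
python3 -m pendant '[[-10,-40,0,0,0,-0.14,0.9],[-20,-80,0,0,0,-0.28,0.9],[-32,-120,0,0,0,-0.42,0.9],[-43,-160,0,0,0,-0.56,0.9],[-43,-160,10,0,0,-0.64,0.9],[-43,-160,40,0,0,-0.64,0.9],[-43,-160,40,0,0,-0.64,0.9]]'; python3 go.py 485 5 26 185.6
```

```text
time_s: 8.05
tool_pos: [0.4793, 0.0039, 0.0575]
ee_rot: [180.0, -0.4, -174.5]
ft_force: [-0.9, -0.3, -3.4]
width: 0.0248
gripper_force: 30.0
shift [-5.9  0.5 31.4] rot [ 0.001 -0.006 -0.002]
```

```bash
python3 -m pendant '[[-3,0,20,0,0,0,0.9],[-3,0,29,0,0,0,0.9],[-3,0,31,0,0,0,0.9],[-3,0,32,0,0,0,0.9],[-3,0,32,0,0,0,0.9]]'
```

```text
time_s: 8.55
tool_pos: [0.4855, 0.0048, 0.0288]
ee_rot: [-180.0, 0.0, -174.4]
ft_force: [0.0, -0.2, -2.6]
width: 0.0249
gripper_force: 30.0
```

```bash
python3 -m pendant '[[0,0,2,0,0,0,0.9],[0,0,4,0,0,0,0.9],[0,0,4,0,0,0,0.9]]'
```

```text
time_s: 8.85
tool_pos: [0.4858, 0.0047, 0.0253]
ee_rot: [-180.0, 0.1, -174.4]
ft_force: [-2.5, -0.1, 8.6]
width: 0.0249
gripper_force: 30.0
```

```bash
python3 -m pendant '[[0,0,-1,0,0,0,0],[0,0,-1,0,0,0,0],[0,0,-1,0,0,0,0],[0,0,-1,0,0,0,0],[0,0,-1,0,0,0,0],[0,0,-10,0,0,0,0],[0,0,-18,0,0,0,0],[0,0,-18,0,0,0,0]]'
python3 -m pendant '[[0,-15,0,0,0,0,0],[0,-27,0,0,0,0,0],[0,-35,0,0,0,0,0],[0,-43,0,0,0,0,0],[0,-50,0,0,0,0,0],[0,-57,0,0,0,0,0],[0,-64,0,0,0,0,0],[0,-64,0,0,0,0,0]]'
```

```text
time_s: 9.65
tool_pos: [0.4862, 0.0046, 0.0436]
ee_rot: [-180.0, 0.1, -174.4]
ft_force: [0.8, 0.3, -0.1]
width: 0.0851
gripper_force: 0.0
time_s: 10.45
tool_pos: [0.4916, -0.0598, 0.0422]
ee_rot: [-180.0, 0.0, -174.5]
ft_force: [0.0, 0.6, 0.6]
width: 0.0879
gripper_force: 0.0
```

Now up a bit, and look.

```bash
python3 -m pendant '[[0,20,-40,0,0,0,0],[0,25,-90,0,0,0,0],[0,25,-120,0,0,0,0],[0,25,-120,0,0,0,0]]'; python3 look.py 0.015 w3
```

```text
time_s: 10.85
tool_pos: [0.4918, -0.034, 0.1663]
ee_rot: [-179.9, 0.4, -174.4]
ft_force: [0.4, 0.6, 0.0]
width: 0.0878
gripper_force: 0.0
tcp [ 0.49042062 -0.0340273   0.16419663]
[ 291  134   54   95 4617] z 0.0246 c [487.8 -35.9] size [100.   53.6] 5.7 corners [[435.0, -14.0], [441.0, -67.0], [540.0, -58.0], [535.0, -4.0]]
```

The block lies flat: 100 x 53.6 mm, top at 24.6 mm, 5.7°. Gripping it across its width.

```bash
python3 go.py 488 -36 6 185.7; python3 -m pendant '[[0,2,45,0,0,0,0],[0,2,90,0,0,0,0],[0,2,125,0,0,0,0],[0,2,150,0,0,0,0],[0,2,158,0,0,0,0],[0,2,158,0,0,0,0]]';  python3 go.py 488 -36 5 185.7
```

```text
shift [  3.3  -1.6 158.2] rot [-0.001  0.005 -0.002]
time_s: 11.5
tool_pos: [0.4873, -0.032, 0.0027]
ee_rot: [180.0, -0.2, -174.4]
ft_force: [0.2, -0.9, 0.3]
width: 0.088
gripper_force: 0.0
shift [-0.3 -4.  -2.4] rot [ 0.001 -0.004 -0.002]
```

```bash
python3 -m pendant '[[0,-4,-2,0,0,0,0.3],[0,-4,-2,0,0,0,0.8],[0,-4,-2,0,0,0,0.8],[0,-4,-2,0,0,0,0.8],[0,-4,-2,0,0,0,0.8],[0,-4,-2,0,0,0,0.8]]' 30; python3 -m pendant '[[0,0,-30,0,0,0,0.8],[0,0,-70,0,0,0,0.8],[0,0,-110,0,0,0,0.8],[0,0,-110,0,0,0,0.8],[0,0,-110,0,0,0,0.8]]'; python3 look.py 0.12 w4
```

```text
time_s: 12.1
tool_pos: [0.4897, -0.0361, 0.0069]
ee_rot: [-180.0, 0.1, -174.4]
ft_force: [-1.6, -0.6, 7.2]
width: 0.0537
gripper_force: 30.0
time_s: 12.6
tool_pos: [0.4894, -0.0361, 0.1167]
ee_rot: [-180.0, 0.1, -174.4]
ft_force: [-1.0, -0.1, -2.3]
width: 0.0539
gripper_force: 30.0
tcp [ 0.4884659  -0.03605011  0.115625  ]
[  250   162   138   138 12100] z 0.1342 c [475.  -37.5] size [74.9 71.5] 5.5 corners [[434.0, -6.0], [441.0, -77.0], [516.0, -69.0], [509.0, 2.0]]
[272 332  93   6 430] z 0.1343 c [534.8 -32.1] size [ 4.7 52.7] 6.0 corners [[530.0, -6.0], [535.0, -59.0], [540.0, -58.0], [534.0, -6.0]]
```

```bash
python3 go.py 537 -239 116 185.6
```

```text
shift [ -28.6 -206.7   -0.4] rot [ 0.    -0.001 -0.   ]
```

```bash
python3 -m pendant '[[-7,-45,-5,0,0,0,0.8],[-14,-90,-5,0,0,0,0.8],[-21,-135,-5,0,0,0,0.8],[-26,-180,-5,0,0,0,0.8],[-28,-207,0,0,0,0,0.8],[-28,-207,25,0,0,0,0.8],[-28,-207,40,0,0,0,0.8],[-28,-207,40,0,0,0,0.8]]'; python3 - <<'E'
from h import *
im,d,K,P=grab('wrist'); save(im,'w5'); np.savez('w5',im=im,d=d,K=K,P=P); print(tool()[:3,3])
E
```

```text
time_s: 13.45
tool_pos: [0.534, -0.2378, 0.0721]
ee_rot: [179.7, -0.4, -174.4]
ft_force: [-1.4, 0.5, -3.3]
width: 0.0539
gripper_force: 30.0
[ 0.53522499 -0.23807111  0.07375277]
```

View pics/w5.png

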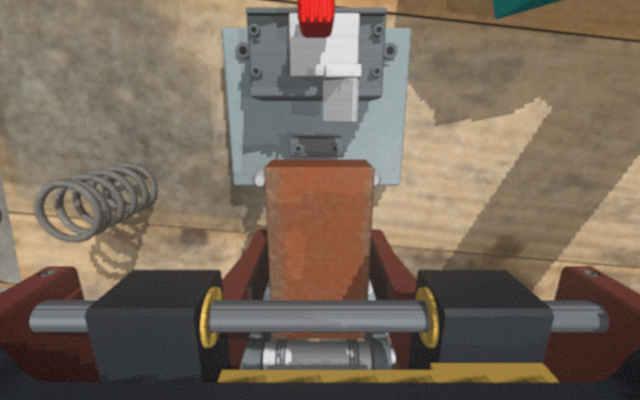

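Wrist view: the held block is at (320,250), pins beside it at (260,177) and (378,177), and the end stop at (317,147). I'll measure the stop and pins relative to the estimated nest.

```bash
python3 - <<'E'
from h import *
a=np.load('w5.npz'); im=a['im'];w=cloud(a['d'],a['K'],a['P']); c,s=np.cos(np.radians(5.6)),np.sin(np.radians(5.6))
q=(w-[.5356,-.2390,0])@np.array([[c,-s,0],[s,c,0],[0,0,1]])*1000
def r(n,m):
    p=q[m]; print(n,len(p),np.percentile(p,[3,50,97],axis=0).round(1).tolist())
X,Y,Z=q[...,0],q[...,1],q[...,2]
sub=np.zeros(X.shape,bool); sub[120:200]=1
r('stop',sub&(Z>43)&(Z<52)&(X<-45)&(X>-85)&(abs(Y)<22))
r('pinL',sub&(Z>44)&(Z<60)&(Y<-28)&(Y>-48)&(X>-60)&(X<-25))
r('pinR',sub&(Z>44)&(Z<60)&(Y>28)&(Y<48)&(X>-60)&(X<-25))
hs=cv2.cvtColor(im,cv2.COLOR_RGB2HSV); rb=((hs[...,0]<14)|(hs[...,0]>172))&(hs[...,1]>70)
r('block top',rb&(Z>87)&(Z<96)&(abs(Y)<27.8)&(X<40))
t=tool()[:3,3]; print('tcp jig',(np.array([[c,s,0],[-s,c,0],[0,0,1]])@(t-[.5356,-.2390,0])*1000).round(1))
# far-edge of block by colour (front top edge row)
for u in(290,320,350): print(u,[ (v,X[v,u].round(1),Z[v,u].round(1)) for v in range(136,176,3)])
E
```

```text
stop 1062 [[-63.5, -15.9, 46.1], [-58.2, -0.1, 47.7], [-52.1, 15.9, 51.4]]
pinL 177 [[-43.5, -40.0, 45.9], [-39.5, -35.7, 51.1], [-33.5, -32.7, 53.5]]
pinR 88 [[-42.9, 35.5, 45.7], [-39.3, 37.1, 51.3], [-34.4, 40.5, 53.6]]
block top 14619 [[-118.6, -23.8, 88.8], [-21.8, 1.0, 90.0], [18.2, 25.8, 91.7]]
tcp jig [-0.3  1.  73.8]
290 [(136, np.float64(-62.6), np.float64(24.1)), (139, np.float64(-62.4), np.float64(46.3)), (142, np.float64(-60.6), np.float64(47.0)), (145, np.float64(-58.8), np.float64(47.4)), (148, np.float64(-57.1), np.float64(48.1)), (151, np.float64(-55.2), np.float64(47.3)), (154, np.float64(-53.3), np.float64(47.0)), (157, np.float64(-48.2), np.float64(23.7)), (160, np.float64(-53.2), np.float64(71.2)), (163, np.float64(-53.0), np.float64(80.2)), (166, np.float64(-52.9), np.float64(89.2)), (169, np.float64(-51.6), np.float64(89.8)), (172, np.float64(-50.3), np.float64(90.9)), (175, np.float64(-48.7), np.float64(90.2))]
320 [(136, np.float64(-63.6), np.float64(38.7)), (139, np.float64(-62.4), np.float64(47.4)), (142, np.float64(-60.7), np.float64(48.2)), (145, np.float
[... 390 characters left out ...]
.float64(-50.3), np.float64(90.9)), (175, np.float64(-48.7), np.float64(90.6))]
350 [(136, np.float64(-62.6), np.float64(24.3)), (139, np.float64(-60.5), np.float64(23.4)), (142, np.float64(-58.4), np.float64(22.8)), (145, np.float64(-56.4), np.float64(23.7)), (148, np.float64(-54.5), np.float64(24.7)), (151, np.float64(-52.2), np.float64(23.2)), (154, np.float64(-50.2), np.float64(23.5)), (157, np.float64(-48.1), np.float64(23.3)), (160, np.float64(-53.2), np.float64(71.6)), (163, np.float64(-52.9), np.float64(80.2)), (166, np.float64(-52.8), np.float64(88.8)), (169, np.float64(-51.5), np.float64(89.8)), (172, np.float64(-50.4), np.float64(91.5)), (175, np.float64(-48.8), np.float64(91.1))]
```

```bash
python3 -m pendant '[[-1.5,-1,8,0,0,0,0.8],[-1.5,-1,13,0,0,0,0.8],[-1.5,-1,13,0,0,0,0.8]]'; cat > chk.py <<'E'
from h import *
im,d,K,P=grab('wrist'); w=cloud(d,K,P); c,s=np.cos(np.radians(5.6)),np.sin(np.radians(5.6))
q=(w-[.5356,-.2390,0])@np.array([[c,-s,0],[s,c,0],[0,0,1]])*1000
X,Y,Z=q[...,0],q[...,1],q[...,2]
hs=cv2.cvtColor(im,cv2.COLOR_RGB2HSV); rb=((hs[...,0]<14)|(hs[...,0]>172))&(hs[...,1]>70)&(abs(Y)<40)&(X>-60)&(X<40)
zt=np.nanmedian(Z[rb&(X<-20)&(X>-45)]); top=rb&(abs(Z-zt)<3)
print('top z',zt.round(1))
for x in(-45,-35,-25): t=top&(abs(X-x)<2); print('y edges',x,np.percentile(Y[t],[1,99]).round(1))
for y in(-18,0,18): t=top&(abs(Y-y)<3); print('front x',y,np.percentile(X[t],1).round(1))
st=(Z>44)&(Z<52)&(X<-48)&(X>-70)&(abs(Y)<14)&~rb; print('stop inner x',np.percentile(X[st],98).round(1), st.sum())
t=tool()[:3,3]; print('tcp jig',(np.array([[c,s,0],[-s,c,0],[0,0,1]])@(t-[.5356,-.2390,0])*1000).round(1))
E
python3 chk.py
```

```text
time_s: 13.8
tool_pos: [0.5387, -0.2398, 0.063]
ee_rot: [180.0, -0.0, -174.4]
ft_force: [-0.4, 1.2, -4.1]
width: 0.054
gripper_force: 30.0
top z 80.8
y edges -45 [-26.5  25. ]
y edges -35 [-27.1  24.9]
y edges -25 [-27.   24.8]
front x -18 -48.3
front x 0 -48.3
front x 18 -48.2
stop inner x -52.3 984
tcp jig [ 3.2 -1.3 63.3]
```

```bash
python3 -m pendant '[[2,1.2,0,0,0,0,0.8],[2,1.2,0,0,0,0,0.8],[2,1.2,0,0,0,0,0.8]]';python3 chk.py
```

```text
time_s: 14.15
tool_pos: [0.5368, -0.2393, 0.0637]
ee_rot: [-180.0, 0.0, -174.4]
ft_force: [-0.0, -1.4, -1.9]
width: 0.0535
gripper_force: 30.0
top z 81.4
y edges -45 [-25.6  25.6]
y edges -35 [-26.5  25.7]
y edges -25 [-26.1  25.6]
front x -18 -50.2
front x 0 -50.1
front x 18 -50.1
stop inner x -51.6 995
tcp jig [ 1.2 -0.5 63.6]
```

```bash
python3 -m pendant '[[0,0,6,0,0,0,0.8],[0,0,12,0,0,0,0.8],[0,0,18,0,0,0,0.8],[0,0,22,0,0,0,0.8],[0,0,24,0,0,0,0.8],[0,0,25,0,0,0,0.8],[0,0,25,0,0,0,0.8]]';python3 chk.py
```

```text
time_s: 14.9
tool_pos: [0.5362, -0.2391, 0.0389]
ee_rot: [180.0, -0.1, -174.4]
ft_force: [-5.0, 2.3, 7.9]
width: 0.0539
gripper_force: 30.0
top z 56.7
y edges -45 [-25.8  26. ]
y edges -35 [-26.5  25.9]
y edges -25 [-26.2  25.5]
front x -18 -50.7
front x 0 -50.7
front x 18 -50.6
stop inner x -52.0 1324
tcp jig [ 0.6 -0.2 38.9]
```

Seated: top at 56.7 mm (57 expected) and the force rose on contact. Releasing and lifting off.

```bash
python3 -m pendant '[[0,0,-0.5,0,0,0,0.2],[0,0,-0.5,0,0,0,0.2],[0,0,-0.5,0,0,0,0.2],[0,0,-0.5,0,0,0,0.2],[0,0,-15,0,0,0,0.2],[0,0,-45,0,0,0,0.2],[0,0,-80,0,0,0,0.2],[0,0,-80,0,0,0,0.2]]';python3 chk.py
```

```text
time_s: 15.75
tool_pos: [0.5397, -0.2407, 0.1236]
ee_rot: [-179.8, 0.4, -174.4]
ft_force: [0.1, -0.6, 0.7]
width: 0.07
gripper_force: 0.0
top z 56.7
y edges -45 [-26.1  26.4]
y edges -35 [-25.8  26. ]
y edges -25 [-26.   25.7]
front x -18 -50.5
front x 0 -50.0
front x 18 -50.6
stop inner x -51.8 572
tcp jig [  2.8  -1.4 121.5]
```

```bash
python3 - <<'E'
from h import *
a=np.load('scene.npz'); w=cloud(a['d'],a['K'],a['P']); X,Y,Z=w[...,0],w[...,1],w[...,2]
for r0,r1 in((.0,.06),(.06,.1),(.1,.14),(.14,.18),(.18,.25)):
    D=np.hypot(X-.68,Y+.225); m=(D>=r0)&(D<r1); i=np.nanargmax(np.where(m,Z,-1)); print(r0,r1,w.reshape(-1,3)[i].round(3))
E
python3 go.py 540 -239 265 185.6
```

```text
0.0 0.06 [ 0.623 -0.239  0.074]
0.06 0.1 [ 0.621 -0.277  0.078]
0.1 0.14 [ 0.809 -0.178  0.231]
0.14 0.18 [ 0.832 -0.13   0.512]
0.18 0.25 [ 0.879 -0.124  0.569]
shift [  -2.3    0.6 -143.5] rot [-0.003  0.005 -0.001]
```

```bash
python3 -m pendant '[[0,0,-45,0,0,0,1],[0,0,-90,0,0,0,1],[0,0,-135,0,0,0,1],[0,0,-144,0,0,0,1],[-20,0,-144,0,0,0,1],[-65,0,-144,0,0,0,1],[-110,0,-144,0,0,0,1],[-145,0,-144,0,0,0,1]]'; python3 go.py 684.9 -224.4 212 185.6
```

```text
time_s: 16.6
tool_pos: [0.6824, -0.2246, 0.2605]
ee_rot: [180.0, -0.1, -174.4]
ft_force: [0.6, 0.2, 0.8]
width: 0.0099
gripper_force: 0.0
shift [-2.6 -0.1 48.5] rot [ 0.001 -0.002 -0.   ]
```

```bash
python3 -m pendant '[[-2,0,30,0,0,0,1],[-2,0,49,0,0,0,1],[-2,0,49,0,0,0,1]]'; python3 go.py 684.9 -224.4 212 185.6
```

```text
time_s: 16.9
tool_pos: [0.6804, -0.2239, 0.2078]
ee_rot: [179.8, -0.5, -174.4]
ft_force: [-0.3, -0.4, -1.0]
width: -0.0
gripper_force: 0.0
shift [-4.4 -0.9 -4.3] rot [ 0.004 -0.008 -0.   ]
```

```bash
python3 -m pendant '[[20,0,0,0,0,0,1],[40,0,0,0,0,0,1],[62,0,0,0,0,0,1],[78,0,2,0,0,0,1],[92,0,4,0,0,0,1],[106,0,8,0,0,0,1],[120,0,14,0,0,0,1],[133,0,21,0,0,0,1]]'; cat > jf.py <<'E'
from h import *
c,s=np.cos(np.radians(5.6)),np.sin(np.radians(5.6)); S=env.get_state()
print('tcp jig',(np.array([[c,s,0],[-s,c,0],[0,0,1]])@(S['tool_pos']-[.5356,-.2390,0])*1000).round(1),S['ft_force'].round(1))
E
python3 jf.py
```

```text
time_s: 17.7
tool_pos: [0.551, -0.2382, 0.1933]
ee_rot: [-180.0, 0.2, -174.5]
ft_force: [3.7, 1.2, -0.0]
width: 0.0007
gripper_force: 1.2
tcp jig [ 15.4  -0.7 193.3] [ 3.7  1.2 -0. ]
```

```bash
python3 -m pendant '[[12,0,8,0,0,0,1],[21,0,15,0,0,0,1],[29,0,23,0,0,0,1],[44,0,40,0,0,0,1],[56,0,59,0,0,0,1],[64,0,79,0,0,0,1],[69,0,94,0,0,0,1],[69,0,94,0,0,0,1]]'; python3 jf.py
```

```text
time_s: 18.5
tool_pos: [0.4799, -0.2441, 0.0964]
ee_rot: [179.9, -0.2, -174.5]
ft_force: [-1.5, 0.6, 2.2]
width: 0.0003
gripper_force: 0.9
tcp jig [-56.    0.3  96.4] [-1.5  0.6  2.2]
```

```bash
python3 -m pendant '[[0,0,6,0,0,0,1],[0,0,12,0,0,0,1],[0,0,18,0,0,0,1],[0,0,24,0,0,0,1],[0,0,28,0,0,0,1],[0,0,30,0,0,0,1],[0,0,31,0,0,0,1]]'; python3 jf.py
```

```text
time_s: 19.2
tool_pos: [0.482, -0.2447, 0.0673]
ee_rot: [-180.0, -0.0, -174.4]
ft_force: [-3.4, -1.2, 7.5]
width: 0.0007
gripper_force: 4.4
tcp jig [-53.9  -0.4  67.3] [-3.4 -1.2  7.5]
```

```bash
python3 -m pendant '[[0,0,1,0,0,0,1],[0,0,2,0,0,0,1],[0,0,2,0,0,0,1]]'; python3 jf.py;  python3 -m pendant '[[0,0,-3,0,0,0,1],[0,0,-10,0,0,0,1],[0,0,-20,0,0,0,1],[0,0,-20,0,0,0,1]]'; python3 jf.py; python3 - <<'E'
from h import *
im,d,K,P=grab('wrist'); save(im,'w6'); w=cloud(d,K,P); c,s=np.cos(np.radians(5.6)),np.sin(np.radians(5.6))
q=(w-[.5356,-.2390,0])@np.array([[c,-s,0],[s,c,0],[0,0,1]])*1000
for x in(-121,-97,-91,-85,-79,-73,-67): print(x,[ (lambda z: int(np.nanmedian(z)) if len(z) else -1)(q[...,2][(abs(q[...,0]-x)<3)&(abs(q[...,1]-y)<3)]) for y in range(-24,31,6)])
E
```

```text
time_s: 19.5
tool_pos: [0.4821, -0.2447, 0.0671]
ee_rot: [-180.0, 0.0, -174.4]
ft_force: [-8.2, 1.2, 22.2]
width: 0.0008
gripper_force: 11.4
tcp jig [-53.8  -0.4  67.1] [-8.2  1.2 22.2]
time_s: 19.9
tool_pos: [0.483, -0.245, 0.0866]
ee_rot: [-179.9, 0.1, -174.4]
ft_force: [-0.3, -0.4, 0.2]
width: 0.0009
gripper_force: 0.0
tcp jig [-52.9  -0.8  86.6] [-0.3 -0.4  0.2]
-121 [55, 55, 61, 91, 91, 91, 61, 62, 55, 56]
-97 [55, 55, 61, 61, 61, 83, 84, 83, 55, 56]
-91 [60, 60, 60, 60, 60, 73, 80, 84, 60, 59]
-85 [186, 186, 186, 186, 184, 186, 185, 186, 186, 180]
-79 [191, 191, 191, 190, 190, 190, 190, 190, 199, 199]
-73 [190, 190, 190, 190, 191, 191, 191, 191, 191, 23]
-67 [23, 23, 118, 111, 116, 111, 121, -1, 24, 23]
```

View pics/w6.png

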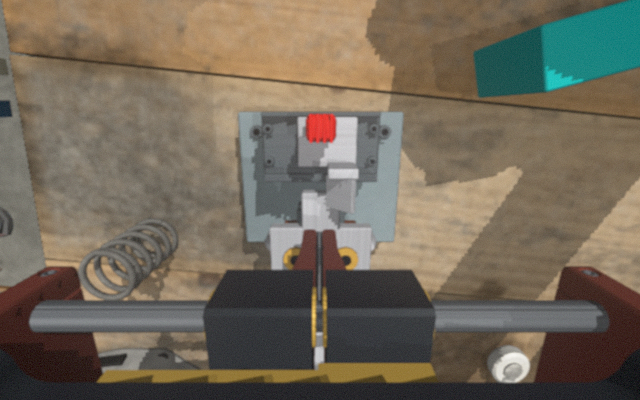

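The wrist view shows the leaf down with no finger force, its tongue at (315,205) under the hook at (342,190), and the tab at (320,127) in its home position. I'll retreat and check all of it from the scene camera.

```bash
python3 -m pendant '[[0,0,-40,0,0,0,1],[0,0,-90,0,0,0,1],[0,40,-130,0,0,0,1],[0,90,-130,0,0,0,1],[0,140,-130,0,0,0,1],[0,190,-130,0,0,0,1],[0,240,-130,0,0,0,1],[0,240,-130,0,0,0,1]]'; python3 - <<'E'
from h import *
im,d,K,P=grab('scene'); save(cv2.resize(im[100:340,180:440],None,fx=2.4,fy=2.4),'s7'); w=cloud(d,K,P); b=np.load('scene.npz')
w0=cloud(b['d'],b['K'],b['P']); c,s=np.cos(np.radians(5.6)),np.sin(np.radians(5.6))
for n,W in(('before',w0),('now',w)):
    q=(W-[.5356,-.2390,0])@np.array([[c,-s,0],[s,c,0],[0,0,1]])*1000
    print(n,'leaf z',[np.nanmedian(q[...,2][(abs(q[...,0]-x)<6)&(abs(q[...,1])<6)]).round(1) for x in(-60,-40,0,40)])
    t=(abs(q[...,0]+122)<9)&(q[...,2]>85)&(q[...,2]<98)&(abs(q[...,1])<30); print('tab y',np.median(q[...,1][t]).round(1),t.sum())
E
```

```text
time_s: 20.75
tool_pos: [0.4575, -0.0016, 0.2151]
ee_rot: [179.9, -0.0, -174.2]
ft_force: [-0.5, 0.9, -0.1]
width: 0.0007
gripper_force: 0.0
before leaf z [np.float64(68.9), np.float64(68.8), np.float64(69.0), np.float64(68.0)]
tab y -2.8 39
now leaf z [np.float64(67.8), np.float64(68.5), np.float64(68.3), np.float64(68.4)]
tab y -2.9 38
```

View pics/s7.png

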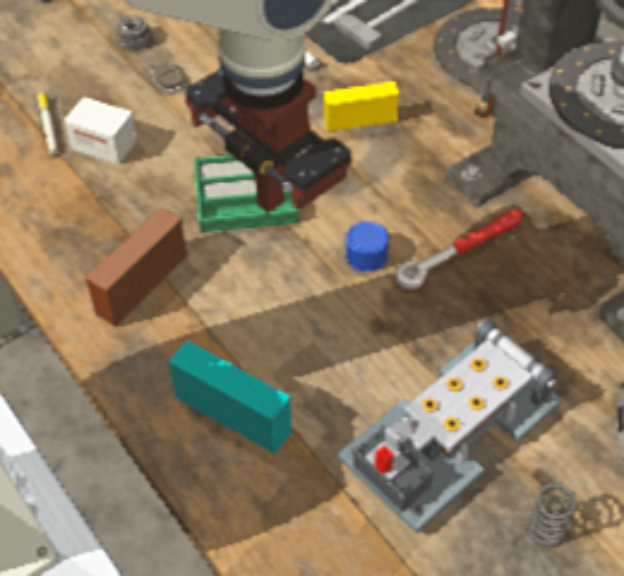

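The scene shows the leaf shut over the nest (about (470,395)), the red tab at home (383,460), the bars still in the tray, and nothing else moved.

```bash
python3 -c "
from workcell import ticket; print(ticket.finish_job())"
```

```text
the job is handed in; nothing more can be done
None
```

The job is handed in at about 21 s: the red-brown block lies flat in the jig, the leaf is shut and latched over it, and the steel bars and everything else look undisturbed.

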